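Roll a module tube into the V-cradle, push it home on the end stop and spring the clamp

ROBOT

A 6-joint arm with a two-finger parallel gripper is mounted at the origin on a cart in front of the work surface, level with it; the furniture and walls round the work are solid. World frame = base frame: x ahead of the robot, y to its left, z up, the work surface at z = 0. Lengths are in mm, angles in rad, forces in N, time in s.
With the tool pointing down it reaches from about 275 to 1000 mm from the base axis. Payload 8.4 kg.
Tool frame: the origin (TCP) lies on the centre line of the jaws, within the pads' length; the fingertips stand 25 mm ahead of it and the grasp point (between the pads) lies 6 mm ahead of it; z points along the fingers, x is the direction in which the jaws open and shut, and the axes are right-handed (so a half turn about z gives the same grasp; the last joint's range is limited). The gripper opens to 85 mm and grips with 20 to 120 N. Pads are 22 mm wide; open, the fingers measure 114 mm over their backs; the gripper's body (76 mm by 85 mm) begins 54 mm behind the grasp point. The pads swing forward as they close: fully open they stand 13 mm farther back than shut.
Start: joints at [-1.247, 0.353, 1.633, -0, 1.155, -0.002], TCP at [200.04, -592.125, 256.281] pointing down, gripper open.
Joint ranges: [-2.63, 2.63], [-0.92, 2.1], [0.06, 2.66], [-1.3, 4.44], [0, 2.69], [-3.02, 3.02]. Speed limits (rad/s): [2.22, 2.22, 2.79, 3.14, 3.14, 3.14].

INTERFACE

Orientations are given as [roll, pitch, yaw] about the fixed x, y, z axes, in that order (R = Rz(yaw) Ry(pitch) Rx(roll)).
In Python, from rig import r gives the robot as it stands. The module is installed in compiled form; this text tells all that it offers.
- The arm moves only by the tool jog_arm, never from a script. Its argument "deltas" is a list of rows, each an object with "gripper": the gripper command: -1 is fully open, 1 is shut, values between are in proportion; "translation": the shift along the world's x, y, z in units of 10 cm (1.0 is 10 cm), a list of three; "dr": the turn, a rotation vector about the world's x, y, z in units of pi/2 rad (1.0 is pi/2 rad), a list of three. In form: [{"gripper": gripper, "translation": [x, y, z], "dr": [wx, wy, wz]}, ...]. A call has 1 to 12 rows; each row shifts and turns the commanded pose from where the row before left it; what a row does not reach is not made up. A row lasts 1/12 s, in which the tool goes at most 41.7 mm and 7.16 degrees, less where a joint would pass 70% of its speed; a pose out of reach is approached as far as the arm can. A call with a number of a shift or a turn outside -1 to 1 is refused whole. A call with a gripper value outside its range is refused whole. The fingers move at their own pace and stop on an object; "squeeze" is the grip in N (left out, the last holds). Time passes only in rows, so rows that do not move let the fingers close. It gives the time, the measured TCP pose, the force and the opening at its end, in the units of the state.
- r.sense(): the state, without advancing time (a new reading comes with each control period).
- r.grab_frame(name): name is "scene" or "side" or "wrist"; returns the picture (400x640x3 uint8, blue, green, red); there is no depth.
- r.calibration(name): a dict with "mtx" (3x3 intrinsics, pixels), "world_from_camera" (4x4, takes a point from camera to world coordinates). Camera axes: x right, y down, z forward; pixel columns grow to the right and rows downward; lengths in mm; the calibration is good to about 2 mm. A picture is of the moment at which its call begins: read the wrist's pose just before it. calibration takes no time and is no camera call; for the wrist camera it gives the pose at the moment of the call.
- r.sign_off(): hands the job in, once; it reports no verdict.
The state is a dict: "clock": time; "qpos": joint angles; "qvel": joint speeds; "joint_efforts": joint torques, N m; "eef_pos": TCP position; "tcp_rot": TCP orientation; "contact_force": force on the tool from outside, world axes, zero at the start; "wrist_torque": the same for the moment, N m; "opening": opening from 0.0 (shut) to 1.0 (fully open).
Only numpy, scipy, OpenCV 4.12 (cv2) and the standard library are available. Lean on these libraries where they do the work, as an engineer would, in place of code of your own. Each camera call takes 0.05 s, during which the arm holds its last target. There are 200 camera calls.

TASK

Get the loose metal tube ready for its test: without lifting it, squeezing it or pushing it hard, roll it off the loading deck so that it settles in the V of the cradle, then slide it along the V towards the end stop until the stop's spring plunger is pushed fully in. Only then slide the black thumb latch sideways so that the sprung clamp arm swings down onto the tube, and leave the things round about where they are.

Things in the scene. Friction and masses are not known exactly. Their poses are not given: they have to be found in the camera images.
- fixture: Fixed test cradle on a grey base plate (x -110 to 105, y -107 to 127 mm, 10 mm thick). Origin on the worktop under the lowest line of the V, z up. The V runs along y from -90 to 112 mm. From -x (robot's side) to +x: loading deck, V, clamp hinge. End stop at the V's +y end: dark block 34 mm wide, up to 98 mm high; latch post behind it (x 57 to 83, y 75 to 125 mm).
- v_seat (a point): Point on the line where the tube's axis lies when it is seated in the V (fixture x = 0, y = 0, z = 62 mm). The V's steel flanks slope 45 degrees and meet at z = 20 mm; the deck-side flank ends at fixture x = -25, z = 45 mm, the far one at x = 34, z = 54 mm.
- deck_gap (a point): Middle of the deck's parking gap, level with the deck's flat top (fixture x = -66, y = -20, z = 45 mm). Deck: y -96 to 56 mm, two strips, x -100 to -76 and -56 to -27 mm; the tube lies over the 20 mm gap between them and some 4 N takes it out towards the V.
- clamp_hinge (a point): Middle of the hinge line (along y) of the sprung clamp arm, at fixture x = 66, y = 25, z = 100 mm. The arm is 46 mm wide (y 2 to 48) and 90 mm long; held open it stands almost upright, leaning away from the robot, its tip 190 mm high. Released, it swings down over the V: be clear of y 2 to 48 mm by then.
- tube: The workpiece: round closed smooth aluminium tube, 60 mm diameter, 110 mm long, about 0.45 kg, dark band near each end. Origin at its centre, axis along its own y. It starts over the deck gap, parallel to the V, its axis at z = 73 mm. Along the V it slides with 1 to 3 N of friction and stays where left. Fingers must not press it with more than 40 N.
- plunger (a joint): Push-in of the end stop's spring plunger (26 mm disc on the tube's seated axis, facing -y): 0 free, 0.010 m fully in, a hard end felt as a clear rise of force; spring under 1 N, so the tube stays when let go. The stop is locked at a different place each time: the free disc's face is somewhere from fixture y = 60 to 78 mm, at least 10 mm clear of the parked tube.
- latch (a joint): Travel of the thumb latch: about 0 = its pin holds the clamp arm open; grows as it slides towards the fixture's +y, end at 0.022 m; the arm is released at about 0.012 m. It slides with 3 to 7 N and stays where it is left.
- latch_tab (a point): Middle of the top of the latch's black upright tab (18 mm along x, 12 mm along y, 30 mm high; push its -y face towards +y). Holding, it is at fixture x = 70, y = 95, z = 174 mm. The 40 mm between that face and the clamp arm is free above the pin (pin top at z = 144 mm).
- clamp (a joint): Angle of the sprung clamp arm: about 0 = held open by the latch, grows as it swings down (damped, about 1 s); about 1.75 rad when its pad presses on a tube seated in the V; 1.87 = shut with no tube under it.
- timer: Flat timer, 66 x 62 x 18 mm, beside the cradle; leave it alone.
- tape_roll: Roll of tape lying flat, 105 mm across, 25 mm high, beside the cradle; leave it alone.
- cell_a: Black round test cell, 70 mm across, 83 mm high, standing to the left of the cradle; leave it alone.

How it is judged:
By the outcome, as a careful person would: the job done as asked, in the order asked, and still so for the second after the job is handed in, with the robot touching nothing.
It also fails if it takes over 45 s, if anything falls off the work surface, if the arm or the gripper's body presses on something with over 40 N, if the wrist force passes 120 N, or if a joint passes its speed limit or range.

## Working session

There is one attempt and no reset: what is moved stays moved. The work goes in short steps, Python scripts to look and compute and a tool call to move; the robot and the scene stay as the last step left them, time stands still between calls to the robot, and variables do not carry over. Pictures are saved under pics/ and viewed, about 8 in all and at most 12, crops included, and the job is handed in when it is done.

Besides the shell and the picture viewer there is one more tool, called after "Request:" as name(argument=value, ...) on one line, values as JSON. jog_arm: Moves the arm, as the interface text tells. Shifts and turns lie within -1 to 1; 1 stands for 10 cm of shift or pi/2 rad of turn. Its arguments: {"type":"object","properties":{"deltas":{"type":"array"},"squeeze":{"type":"number"}},"required":["deltas"]}

```bash
mkdir -p pics; python3 - <<'E'
from rig import r
import cv2,numpy as np
np.set_printoptions(precision=2,suppress=True)
s=r.sense();print(s)
for n in("scene","side"):
    cv2.imwrite(f"pics/{n}0.png",r.grab_frame(n));c=r.calibration(n);print(n,c["mtx"],c["world_from_camera"])
E
```

```text
{'clock': 0.0, 'qpos': array([-1.25,  0.35,  1.63, -0.  ,  1.16, -0.  ]), 'qvel': array([ 0.,  0.,  0.,  0.,  0., -0.]), 'joint_efforts': array([  0.  , -60.53, -34.21,   0.  ,   0.01,  -0.  ]), 'eef_pos': array([ 199.9 , -591.69,  255.51]), 'tcp_rot': array([-3.14,  0.  , -1.24]), 'contact_force': array([-0.49, -0.38,  0.34]), 'wrist_torque': array([ 0.03, -0.01, -0.04]), 'opening': 1.001753868878106}
scene [[431.71   0.   323.22]
 [  0.   431.71 203.01]
 [  0.     0.     1.  ]] [[  -0.82   -0.44    0.37   65.49]
 [  -0.58    0.62   -0.53  456.11]
 [  -0.     -0.64   -0.76 1010.69]
 [   0.      0.      0.      1.  ]]
side [[468.34   0.   318.94]
 [  0.   468.34 201.58]
 [  0.     0.     1.  ]] [[    0.95    -0.14     0.29   128.3 ]
 [   -0.32    -0.47     0.82 -1223.74]
 [    0.02    -0.87    -0.49   764.61]
 [    0.       0.       0.       1.  ]]
```

View pics/scene0.png

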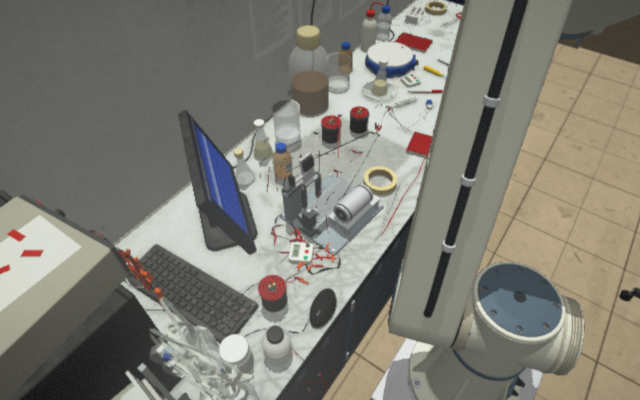

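View pics/side0.png

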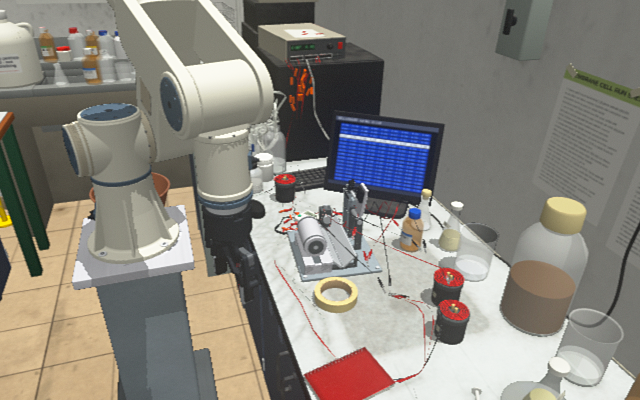

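The scene view shows the fixture around (330,210), with the tube at (355,205) and the tape roll at (380,180). In the side view the tube is at (312,237) and the clamp and latch at (352,205). I'll enlarge both.

```bash
python3 - <<'E'
import cv2
for n,(x,y,w,h) in dict(scene=(265,140,130,125),side=(270,165,130,125)).items():
    cv2.imwrite(f"pics/{n}0c.png",cv2.resize(cv2.imread(f"pics/{n}0.png")[y:y+h,x:x+w],None,fx=4.8,fy=4.8,interpolation=cv2.INTER_CUBIC))
E
```

```text
(no output)
```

View pics/scene0c.png

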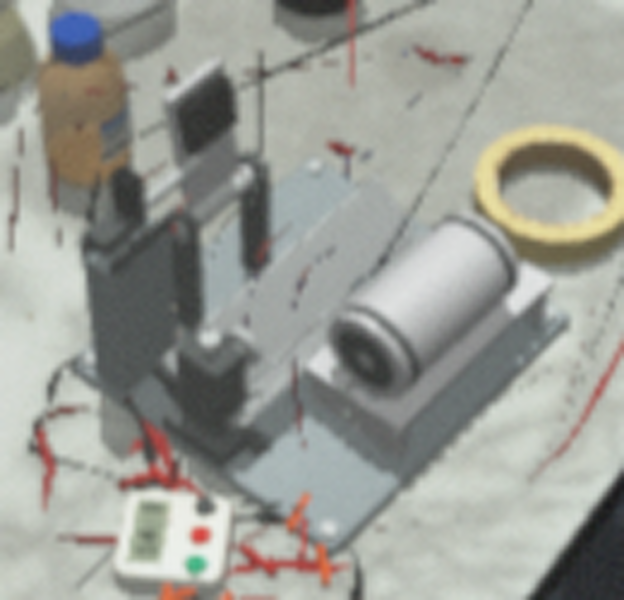

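View pics/side0c.png

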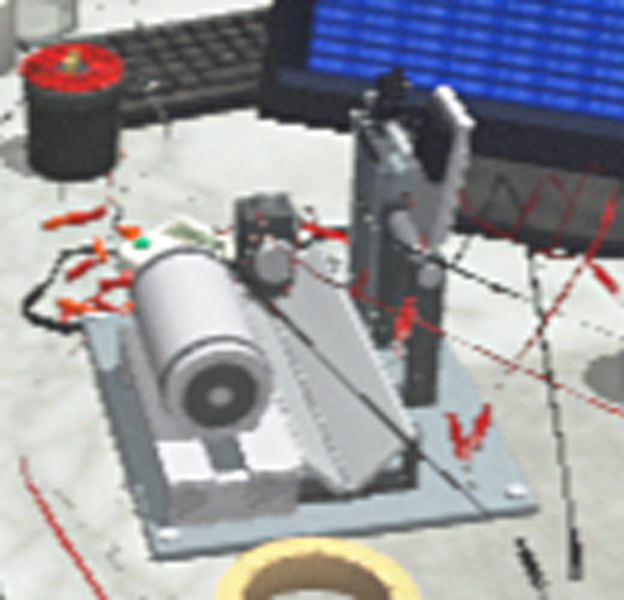

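The crops show these points:

- **Plate corners, scene crop:** (568,320), (330,553) and (70,365).
- **Plate corners, side crop:** (155,548), (538,508) and (85,320).
- **Tube end faces:** (368,352) in the scene crop and (222,393) in the side crop.
- **Latch tab top:** (128,175) in the scene crop and (392,75) in the side crop.

Next I'll cast rays through them and fit the fixture pose.

```bash
cat > h.py <<'E'
from rig import r
import cv2,numpy as np
np.set_printoptions(precision=1,suppress=True)
def ray(n,uv,c=None):
    c=c or r.calibration(n);T=c["world_from_camera"]
    d=T[:3,:3]@np.linalg.solve(c["mtx"],[uv[0],uv[1],1.]);return T[:3,3],d
def onz(n,uv,z,c=None):
    o,d=ray(n,uv,c);return (o+d*(z-o[2])/d[2])
def fit(F,W):
    F=np.array(F,float);W=np.array(W);f=F-F.mean(0);w=W-W.mean(0)
    a=np.arctan2((f[:,0]*w[:,1]-f[:,1]*w[:,0]).sum(),(f*w).sum())
    R=np.array([[np.cos(a),-np.sin(a)],[np.sin(a),np.cos(a)]]);t=W.mean(0)-R@F.mean(0)
    return a,R,t,W-(F@R.T+t)
E
python3 - <<'E'
from h import *
O=dict(scene=(265,140),side=(270,165))
L=[("scene",568,319,-110,-107,10),("scene",330,553,-110,127,10),("scene",70,365,105,127,10),
("side",155,548,-110,-107,10),("side",538,505,105,-107,10),("side",85,320,-110,127,10),
("scene",128,172,70,95,174),("side",392,72,70,95,174),("side",168,487,-100,-96,45),("side",301,476,-27,-96,45)]
px=lambda l:(l[1]/4.8+O[l[0]][0]-.4,l[2]/4.8+O[l[0]][1]-.4)
W=[onz(l[0],px(l),l[5])[:2] for l in L];F=[l[3:5] for l in L]
a,R,t,res=fit(F,W);print("yaw",a.round(3),t);print(res)
for n in O:
    i=[k for k in range(len(L)) if L[k][0]==n];q=fit([F[k] for k in i],[W[k] for k in i]);print(n,round(q[0],3),q[1+1])
for l in[("scene",368,352,0,0,73),("side",222,393,0,0,73),("side",270,262,0,0,62)]:
    p=onz(l[0],px(l),l[5])[:2];print("end/plunger",R.T@(p-t))
E
```

```text
yaw -0.097 [ 518.5 -238.5]
[[-0.6  7.3]
 [ 0.5  4.6]
 [-4.8  4.1]
 [ 3.   2.6]
 [-1.2 -2. ]
 [ 2.5 -9. ]
 [ 0.7  0.8]
 [ 2.4  1.4]
 [ 0.2 -2.9]
 [-2.7 -7.1]]
scene -0.104 [ 517.  -234.3]
side -0.099 [ 519.2 -241.4]
end/plunger [-63.4  43.4]
end/plunger [-62.6 -60.3]
end/plunger [-1.2 81. ]
```

Both views agree to a few mm: the origin is about (518,-238) and the yaw about -0.10. I'll move closer and refine this with the wrist camera.

Request:
jog_arm(deltas=[{"gripper": -1, "translation": [0.16, 0.28, 0.06], "dr": [0, 0, -0.0228]}, {"gripper": -1, "translation": [0.16, 0.28, 0.06], "dr": [0, 0, -0.0228]}, {"gripper": -1, "translation": [0.16, 0.28, 0.06], "dr": [0, 0, -0.0228]}, {"gripper": -1, "translation": [0.16, 0.28, 0.06], "dr": [0, 0, -0.0228]}, {"gripper": -1, "translation": [0.16, 0.28, 0.06], "dr": [0, 0, -0.0228]}, {"gripper": -1, "translation": [0.16, 0.28, 0.06], "dr": [0, 0, -0.0228]}, {"gripper": -1, "translation": [0.16, 0.28, 0.06], "dr": [0, 0, -0.0228]}, {"gripper": -1, "translation": [0.16, 0.28, 0.06], "dr": [0, 0, -0.0228]}, {"gripper": -1, "translation": [0.16, 0.28, 0.06], "dr": [0, 0, -0.0228]}, {"gripper": -1, "translation": [0.16, 0.28, 0.06], "dr": [0, 0, -0.0228]}, {"gripper": 0, "translation": [0.16, 0.28, 0.06], "dr": [0, 0, -0.0228]}, {"gripper": 0, "translation": [0.16, 0.28, 0.06], "dr": [0, 0, -0.0228]}])

```text
clock: 1.1
eef_pos: [392.3, -254.6, 328.4]
tcp_rot: [3.141, 0.0, -1.677]
contact_force: [0.3, -1.8, 0.6]
opening: 0.749
```

```bash
python3 - <<'E'
from h import *
s=r.sense();c=r.calibration("wrist");I=r.grab_frame("wrist");cv2.imwrite("pics/w1.png",I)
np.savez("w1.npz",m=c["mtx"],T=c["world_from_camera"]);print(s["clock"],s["eef_pos"],s["tcp_rot"],s["opening"],s["contact_force"]);print(c)
E
```

```text
1.1 [ 392.3 -254.6  328.4] [ 3.1  0.  -1.7] 0.749411893943226 [ 0.3 -1.8  0.6]
{'mtx': array([[297.3,   0. , 316. ],
       [  0. , 297.3, 194.7],
       [  0. ,   0. ,   1. ]]), 'world_from_camera': array([[  -0.1,   -0.9,   -0.3,  470.7],
       [  -1. ,    0.1,    0. , -262.7],
       [   0. ,    0.3,   -1. ,  446.8],
       [   0. ,    0. ,    0. ,    1. ]])}
```

View pics/w1.png

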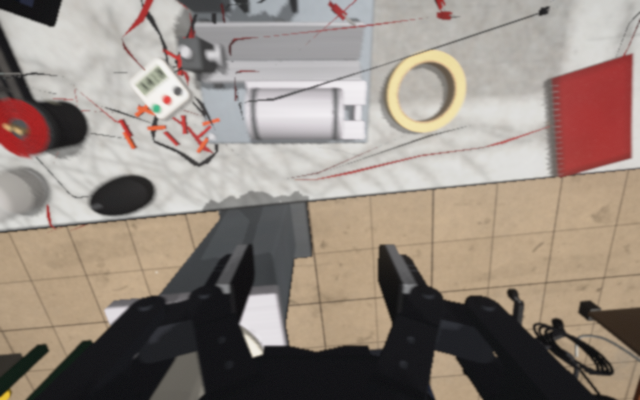

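The wrist view shows the tube at (295,113), the stop block at (205,55), the plate edge at row 143 and the tape roll at (427,92). I'll enlarge this area.

```bash
python3 - <<'E'
import cv2
cv2.imwrite("pics/w1c.png",cv2.resize(cv2.imread("pics/w1.png")[0:150,170:390],None,fx=3.6,fy=3.6,interpolation=cv2.INTER_CUBIC))
E
```

```text
(no output)
```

View pics/w1c.png

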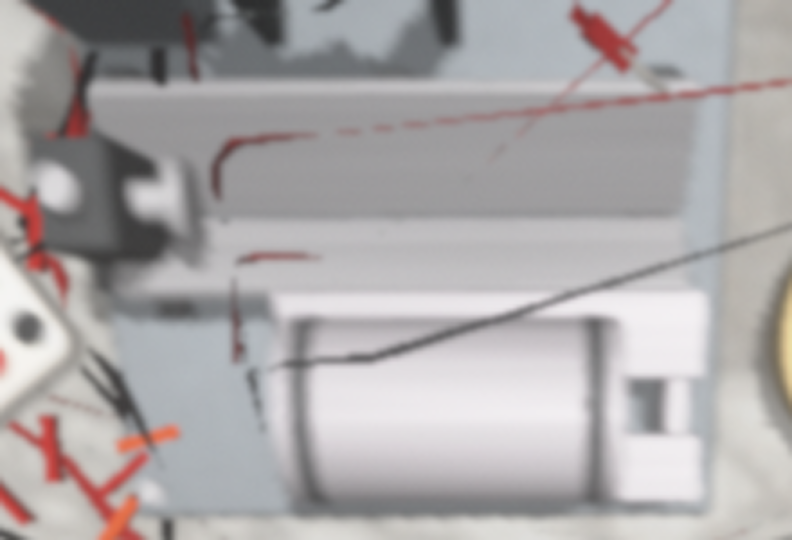

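```bash
cat >> h.py <<'E'
def load(f):
    d=np.load(f);return dict(mtx=d["m"],world_from_camera=d["T"])
E
python3 - <<'E'
from h import *
c=load("w1.npz");px=lambda u,v:(u/3.6+170-.4,v/3.6-.4)
L=[(712,513,-110,-107,10),(680,217,0,-90,20),(697,88,34,-90,54),(703,500,-100,-96,45),(708,293,-27,-96,45),(272,293,-27,56,45),(669,434,-76,-96,45),(690,378,-56,-96,45)]
L[6]=(703,434,-76,-96,45);L[7]=(708,377,-56,-96,45)
W=[onz(0,px(*l[:2]),l[4],c)[:2] for l in L]
a,R,t,res=fit([l[2:4] for l in L],W);print(a.round(4),t);print(res)
for u,v,z in[(190,200,75),(200,200,62),(190,200,62),(305,410,103),(597,410,103),(275,410,73),(618,410,73)]:
    print(u,v,z,R.T@(onz(0,px(u,v),z,c)[:2]-t))
print(c["world_from_camera"][:3,3])
E
```

```text
-0.0908 [ 519.8 -234.7]
[[ 0.1  0.3]
 [-0.5  1. ]
 [ 0.2  1.1]
 [-0.  -1.2]
 [-0.9 -0.2]
 [ 1.4  0.6]
 [-0.1 -0.3]
 [-0.3 -1.3]]
190 200 75 [ 0.7 73.6]
200 200 62 [ 2.3 74.1]
190 200 62 [ 2.4 77.3]
305 410 103 [-62.7  36.7]
597 410 103 [-64.  -53.9]
275 410 73 [-64.   52.8]
618 410 73 [-65.7 -62.9]
[ 470.7 -262.7  446.8]
```

Request:
jog_arm(deltas=[{"gripper": 0, "translation": [0, 0.11, -0.1], "dr": [0, 0, 0.01]}, {"gripper": 0, "translation": [-0.03, 0.11, -0.25], "dr": [0, 0, 0]}, {"gripper": 0, "translation": [0, 0, -0.35], "dr": [0, 0, 0]}, {"gripper": 0, "translation": [0, 0, -0.35], "dr": [0, 0, 0]}, {"gripper": 0, "translation": [0, 0, -0.35], "dr": [0, 0, 0]}, {"gripper": 0, "translation": [0, 0, -0.35], "dr": [0, 0, 0]}, {"gripper": 0, "translation": [0, 0, -0.3], "dr": [0, 0, 0]}, {"gripper": 0, "translation": [0, 0, -0.2], "dr": [0, 0, 0]}, {"gripper": 0, "translation": [0, 0, -0.13], "dr": [0, 0, 0]}, {"gripper": 0, "translation": [0, 0, -0.1], "dr": [0, 0, 0]}, {"gripper": 0, "translation": [0, 0, 0], "dr": [0, 0, 0]}, {"gripper": 0, "translation": [0, 0, 0], "dr": [0, 0, 0]}])

```text
clock: 2.15
eef_pos: [388.4, -234.1, 79.9]
tcp_rot: [3.14, 0.001, -1.659]
contact_force: [-0.4, 0.6, 0.0]
opening: 0.499
```

Request:
jog_arm(deltas=[{"gripper": 0, "translation": [0.025, -0.0023, 0], "dr": [0, 0, 0]}, {"gripper": 0, "translation": [0.025, -0.0023, 0], "dr": [0, 0, 0]}, {"gripper": 0, "translation": [0.025, -0.0023, 0], "dr": [0, 0, 0]}, {"gripper": 0, "translation": [0.025, -0.0023, 0], "dr": [0, 0, 0]}, {"gripper": 0, "translation": [0.025, -0.0023, 0], "dr": [0, 0, 0]}, {"gripper": 0, "translation": [0.025, -0.0023, 0], "dr": [0, 0, 0]}, {"gripper": 0, "translation": [0.025, -0.0023, 0], "dr": [0, 0, 0]}, {"gripper": 0, "translation": [0.02, -0.0018, 0], "dr": [0, 0, 0]}, {"gripper": 0, "translation": [0.02, -0.0018, 0], "dr": [0, 0, 0]}, {"gripper": 0, "translation": [0.02, -0.0018, 0], "dr": [0, 0, 0]}, {"gripper": 0, "translation": [0.02, -0.0018, 0], "dr": [0, 0, 0]}, {"gripper": 0, "translation": [0.02, -0.0018, 0], "dr": [0, 0, 0]}])

```text
clock: 3.15
eef_pos: [414.9, -236.0, 79.9]
tcp_rot: [3.138, 0.001, -1.659]
contact_force: [-8.4, -0.1, 5.5]
opening: 0.502
```

Request:
jog_arm(deltas=[{"gripper": 0, "translation": [0.02, -0.0018, 0], "dr": [0, 0, 0]}, {"gripper": 0, "translation": [0.02, -0.0018, 0], "dr": [0, 0, 0]}, {"gripper": 0, "translation": [0.02, -0.0018, 0], "dr": [0, 0, 0]}, {"gripper": 0, "translation": [0.02, -0.0018, 0], "dr": [0, 0, 0]}, {"gripper": 0, "translation": [0.02, -0.0018, 0], "dr": [0, 0, 0]}, {"gripper": 0, "translation": [0.02, -0.0018, 0], "dr": [0, 0, 0]}])

```text
clock: 3.65
eef_pos: [429.2, -237.9, 80.4]
tcp_rot: [-3.141, -0.0, -1.659]
contact_force: [0.0, -0.6, 0.7]
opening: 0.505
```

Request:
jog_arm(deltas=[{"gripper": 0, "translation": [0.02, -0.0018, 0], "dr": [0, 0, 0]}, {"gripper": 0, "translation": [0.02, -0.0018, 0], "dr": [0, 0, 0]}, {"gripper": 0, "translation": [0.02, -0.0018, 0], "dr": [0, 0, 0]}, {"gripper": 0, "translation": [0.02, -0.0018, 0], "dr": [0, 0, 0]}, {"gripper": 0, "translation": [0.02, -0.0018, 0], "dr": [0, 0, 0]}, {"gripper": 0, "translation": [0.02, -0.0018, 0], "dr": [0, 0, 0]}])

```text
clock: 4.15
eef_pos: [440.7, -238.8, 80.3]
tcp_rot: [3.142, 0.0, -1.659]
contact_force: [-0.5, 0.6, -0.8]
opening: 0.5
```

```bash
python3 - <<'E'
from h import *
a=r.grab_frame("scene")[140:265,265:395];b=r.grab_frame("side")[165:290,270:400]
cv2.imwrite("pics/s2.png",np.hstack([cv2.resize(i,None,fx=3,fy=3,interpolation=cv2.INTER_CUBIC) for i in(a,b)]))
E
```

```text
(no output)
```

View pics/s2.png

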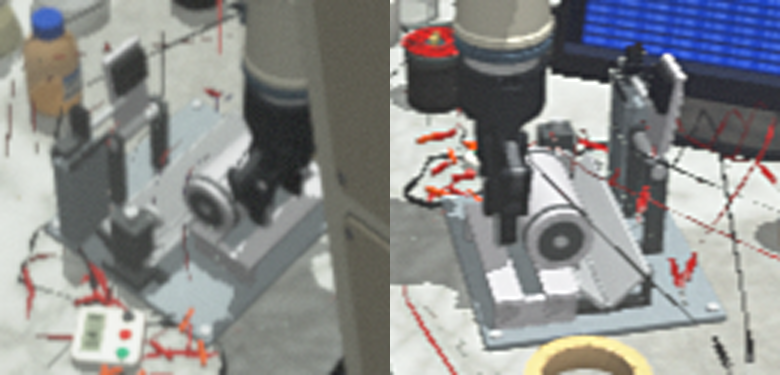

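Request:
jog_arm(deltas=[{"gripper": 0, "translation": [-0.05, 0, 0.2], "dr": [0, 0, 0]}, {"gripper": 0, "translation": [0, 0, 0.35], "dr": [0, 0, 0.07]}, {"gripper": 1, "translation": [0, 0, 0.35], "dr": [0, 0, 0.07]}, {"gripper": 1, "translation": [0.05, -0.1, 0.1], "dr": [0, 0, 0.07]}, {"gripper": 1, "translation": [0.1, -0.1, 0], "dr": [0, 0, 0.07]}, {"gripper": 1, "translation": [0.1, -0.1, 0], "dr": [0, 0, 0.07]}, {"gripper": 1, "translation": [0.1, -0.1, 0], "dr": [0, 0, 0.07]}, {"gripper": 1, "translation": [0.1, -0.1, 0], "dr": [0, 0, 0.07]}, {"gripper": 1, "translation": [0.1, -0.1, 0], "dr": [0, 0, 0.07]}, {"gripper": 1, "translation": [0.1, -0.1, 0], "dr": [0, 0, 0.07]}, {"gripper": 1, "translation": [0.1, -0.1, 0], "dr": [0, 0, 0.07]}, {"gripper": 1, "translation": [0, -0.06, 0], "dr": [0, 0, 0.07]}])

```text
clock: 5.25
eef_pos: [512.1, -325.8, 180.3]
tcp_rot: [3.142, -0.001, -0.444]
contact_force: [-0.0, -0.2, -0.0]
opening: 0.004
```

Request:
jog_arm(deltas=[{"gripper": 1, "translation": [0, 0, 0], "dr": [0, 0, 0.07]}, {"gripper": 1, "translation": [0, 0, 0], "dr": [0, 0, 0.07]}, {"gripper": 1, "translation": [0, 0, 0], "dr": [0, 0, 0.07]}, {"gripper": 1, "translation": [0, 0, 0], "dr": [0, 0, 0.018]}, {"gripper": 1, "translation": [0, 0, 0], "dr": [0, 0, 0]}])

```text
clock: 5.67
eef_pos: [510.4, -324.7, 180.1]
tcp_rot: [-3.141, 0.0, -0.09]
contact_force: [-0.1, 1.1, 0.2]
opening: -0.003
```

```bash
python3 - <<'E'
from h import *
R=np.array([[.9959,.0907],[-.0907,.9959]]);t=np.array([519,-235.5])
for n,u,v in(("scene",265+208/3,140+203/3),("side",270+169/3,165+80)):print(n,R.T@(onz(n,(u,v),62)[:2]-t))
s=r.sense();print("tcp fix",R.T@(s["eef_pos"][:2]-t),s["eef_pos"],s["tcp_rot"].round(3))
I=r.grab_frame("side")[165:290,270:400];cv2.imwrite("pics/s3.png",cv2.resize(I,None,fx=4,fy=4,interpolation=cv2.INTER_CUBIC))
E
```

```text
scene [-31.   31.4]
side [-31.  -46.6]
tcp fix [ -0.5 -89.7] [ 510.4 -324.7  180.1] [-3.1  0.  -0.1]
```

View pics/s3.png

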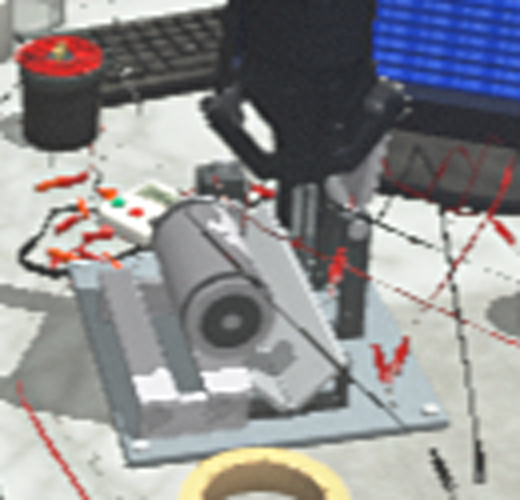

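The tube has not dropped in yet: its end is at (230,322) and it still rests on the deck's inner strip near fixture x = -35. I'll go back and push it gently a little further.

Request:
jog_arm(deltas=[{"gripper": 1, "translation": [-0.2, 0.2, 0], "dr": [0, 0, 0]}, {"gripper": 1, "translation": [-0.25, 0.25, 0], "dr": [0, 0, 0]}, {"gripper": 1, "translation": [-0.25, 0.25, 0], "dr": [0, 0, 0]}, {"gripper": 1, "translation": [-0.19, 0.19, 0], "dr": [0, 0, 0]}, {"gripper": 1, "translation": [0, 0, -0.1], "dr": [0, 0, 0]}, {"gripper": 1, "translation": [0, 0, -0.25], "dr": [0, 0, 0]}, {"gripper": 1, "translation": [0, 0, -0.3], "dr": [0, 0, 0]}, {"gripper": 1, "translation": [0, 0, -0.25], "dr": [0, 0, 0]}, {"gripper": 1, "translation": [0, 0, -0.1], "dr": [0, 0, 0]}, {"gripper": 1, "translation": [0, 0, 0], "dr": [0, 0, 0]}])

```text
clock: 6.55
eef_pos: [420.4, -235.2, 78.3]
tcp_rot: [-3.14, 0.004, -0.092]
contact_force: [0.5, 0.8, -0.1]
opening: 0.001
```

Request:
jog_arm(deltas=[{"gripper": 1, "translation": [0.03, -0.0027, 0], "dr": [0, 0, 0]}, {"gripper": 1, "translation": [0.03, -0.0027, 0], "dr": [0, 0, 0]}, {"gripper": 1, "translation": [0.03, -0.0027, 0], "dr": [0, 0, 0]}, {"gripper": 1, "translation": [0.02, -0.0018, 0], "dr": [0, 0, 0]}, {"gripper": 1, "translation": [0.02, -0.0018, 0], "dr": [0, 0, 0]}, {"gripper": 1, "translation": [0.02, -0.0018, 0], "dr": [0, 0, 0]}, {"gripper": 1, "translation": [0.02, -0.0018, 0], "dr": [0, 0, 0]}])

```text
clock: 7.13
eef_pos: [438.9, -237.4, 80.6]
tcp_rot: [3.141, -0.0, -0.091]
contact_force: [-0.5, -0.4, 0.5]
opening: 0.002
```

Request:
jog_arm(deltas=[{"gripper": 1, "translation": [0.02, -0.0018, 0], "dr": [0, 0, 0]}, {"gripper": 1, "translation": [0.02, -0.0018, 0], "dr": [0, 0, 0]}, {"gripper": 1, "translation": [0.02, -0.0018, 0], "dr": [0, 0, 0]}, {"gripper": 1, "translation": [0.02, -0.0018, 0], "dr": [0, 0, 0]}, {"gripper": 1, "translation": [0.02, -0.0018, 0], "dr": [0, 0, 0]}, {"gripper": 1, "translation": [0.02, -0.0018, 0], "dr": [0, 0, 0]}])

```text
clock: 7.63
eef_pos: [450.8, -238.5, 80.9]
tcp_rot: [3.141, -0.0, -0.091]
contact_force: [-0.9, 2.5, 8.9]
opening: -0.002
```

Request:
jog_arm(deltas=[{"gripper": 1, "translation": [0, 0, 0], "dr": [0, 0, 0]}, {"gripper": 1, "translation": [0, 0, 0], "dr": [0, 0, 0]}])

```text
clock: 7.8
eef_pos: [450.7, -238.4, 80.3]
tcp_rot: [3.142, -0.0, -0.091]
contact_force: [0.2, -0.7, 0.3]
opening: -0.002
```

```bash
python3 - <<'E'
from h import *
print(r.sense()["contact_force"],r.sense()["eef_pos"])
a=r.grab_frame("scene")[140:265,265:395];b=r.grab_frame("side")[165:290,270:400]
cv2.imwrite("pics/s4.png",np.hstack([cv2.resize(i,None,fx=3,fy=3,interpolation=cv2.INTER_CUBIC) for i in(a,b)]))
E
```

```text
[ 0.2 -0.7  0.3] [ 450.7 -238.4   80.3]
```

View pics/s4.png

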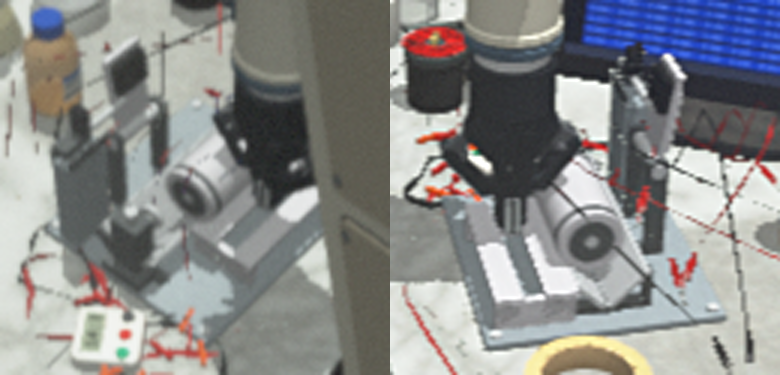

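Request:
jog_arm(deltas=[{"gripper": 1, "translation": [-0.05, 0.005, 0.15], "dr": [0, 0, 0]}, {"gripper": 1, "translation": [0, 0, 0.35], "dr": [0, 0, 0]}, {"gripper": 1, "translation": [0, 0, 0.35], "dr": [0, 0, 0]}, {"gripper": 1, "translation": [0, 0, 0.15], "dr": [0, 0, 0]}, {"gripper": 1, "translation": [0.1, -0.15, 0], "dr": [0, 0, 0]}, {"gripper": 1, "translation": [0.2, -0.25, 0], "dr": [0, 0, 0]}, {"gripper": 1, "translation": [0.2, -0.25, 0], "dr": [0, 0, 0]}, {"gripper": 1, "translation": [0.15, -0.25, 0], "dr": [0, 0, 0]}, {"gripper": 1, "translation": [0, 0, 0], "dr": [0, 0, 0]}, {"gripper": 1, "translation": [0, 0, 0], "dr": [0, 0, 0]}])

```text
clock: 8.73
eef_pos: [510.6, -328.6, 179.6]
tcp_rot: [-3.141, 0.001, -0.093]
contact_force: [-0.2, 0.7, 0.7]
opening: -0.001
```

```bash
python3 - <<'E'
from h import *
R=np.array([[.9959,.0907],[-.0907,.9959]]);t=np.array([519,-235.5])
for n,u,v in(("scene",265+190/3,140+193/3),("side",270+200/3,165+80)):print(n,R.T@(onz(n,(u,v),62)[:2]-t))
s=r.sense();print("tcp fix",R.T@(s["eef_pos"][:2]-t),s["eef_pos"],s["contact_force"])
E
```

```text
scene [-10.  33.]
side [ -4.5 -52. ]
tcp fix [  0.1 -93.5] [ 510.6 -328.6  179.6] [-0.2  0.7  0.7]
```

The numbers don't clearly show the tube seated. The wrist camera should now be looking over the V, so I'll check there.

```bash
python3 - <<'E'
from h import *
c=r.calibration("wrist");I=r.grab_frame("wrist");np.savez("w2.npz",m=c["mtx"],T=c["world_from_camera"])
J=r.grab_frame("scene")[150:265,265:395]
cv2.imwrite("pics/w2r.png",I)
A=np.zeros((600,800,3),np.uint8);A[:400,:640]=I
k=cv2.resize(J,None,fx=1.7,fy=1.7,interpolation=cv2.INTER_CUBIC);A[400:400+k.shape[0],:k.shape[1]]=k
cv2.imwrite("pics/w2.png",A);print(c["world_from_camera"])
E
```

```text
[[   1.    -0.1   -0.   516.9]
 [  -0.1   -0.9   -0.3 -248.8]
 [  -0.     0.3   -1.   298. ]
 [   0.     0.     0.     1. ]]
```

View pics/w2.png

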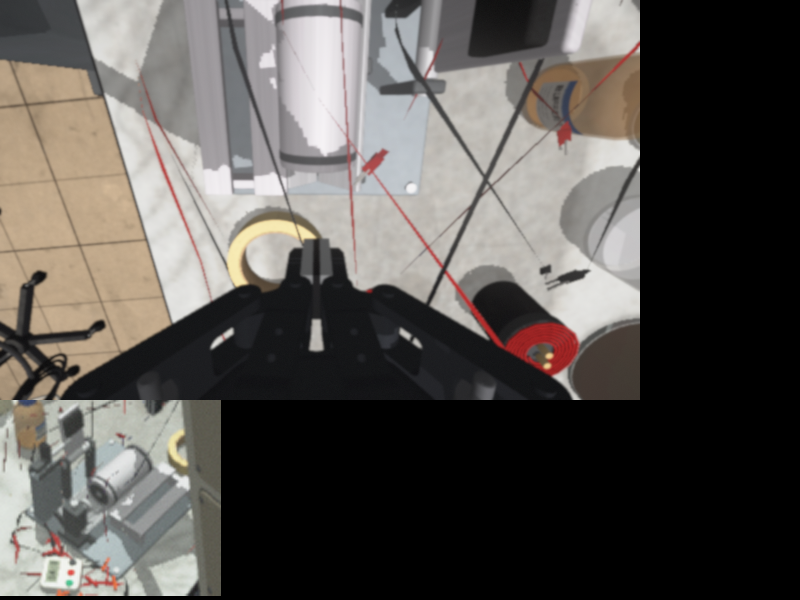

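The tube's edges are at columns 279 and 358 on row 100, with its bands at rows 12 and 160. I'll work out its axis position.

```bash
python3 - <<'E'
from h import *
R=np.array([[.9959,.0907],[-.0907,.9959]]);t=np.array([519,-235.5]);c=load("w2.npz")
M=np.eye(3);M[:2,:2]=R.T
for row,l,rr in((100,279,358),(40,276,361),(145,279.5,356)):
    o,a=ray(0,(l,row),c);_,b=ray(0,(rr,row),c);a=M@a;b=M@b;o2=M@(o-[t[0],t[1],0])
    a=np.arctan2(a[0],-a[2]);b=np.arctan2(b[0],-b[2]);D=30/np.sin((b-a)/2);m=(a+b)/2
    print(row,"x",o2[0]+D*np.sin(m),"z",o2[2]-D*np.cos(m))
for p in((318,12),(318,160)):print("band y",R.T@(onz(0,p,92,c)[:2]-t))
print("end",R.T@(onz(0,(318,170),62,c)[:2]-t),"deck corners",R.T@(onz(0,(206,193),45,c)[:2]-t))
E
```

```text
100 x 0.8409185244393818 z 59.19726530341049
40 x 0.7631455265225178 z 62.70582932649725
145 x 0.27726978736948027 z 62.42262902945117
band y [ 0.3 35.8]
band y [  0.3 -55.3]
end [  0.5 -69.6] deck corners [-99.5 -94.7]
```

The tube is seated at x of about 0.5 and z of about 62, with its near end at y of about -65. Now I'll descend behind it and slide it.

Request:
jog_arm(deltas=[{"gripper": 1, "translation": [0, 0, -0.15], "dr": [0, 0, 0]}, {"gripper": 1, "translation": [0, 0, -0.35], "dr": [0, 0, 0]}, {"gripper": 1, "translation": [0, 0, -0.3], "dr": [0, 0, 0]}, {"gripper": 1, "translation": [0, 0, -0.15], "dr": [0, 0, 0]}, {"gripper": 1, "translation": [0, 0, -0.05], "dr": [0, 0, 0]}, {"gripper": 1, "translation": [0, 0, 0], "dr": [0, 0, 0]}])

```text
clock: 9.33
eef_pos: [509.3, -326.5, 79.2]
tcp_rot: [-3.14, 0.003, -0.091]
contact_force: [-0.2, 0.1, 0.8]
opening: 0.001
```

Request:
jog_arm(deltas=[{"gripper": 1, "translation": [0.0027, 0.03, 0], "dr": [0, 0, 0]}, {"gripper": 1, "translation": [0.0027, 0.03, 0], "dr": [0, 0, 0]}, {"gripper": 1, "translation": [0.0027, 0.03, 0], "dr": [0, 0, 0]}, {"gripper": 1, "translation": [0.0027, 0.03, 0], "dr": [0, 0, 0]}, {"gripper": 1, "translation": [0.0027, 0.03, 0], "dr": [0, 0, 0]}, {"gripper": 1, "translation": [0.0027, 0.03, 0], "dr": [0, 0, 0]}, {"gripper": 1, "translation": [0.0027, 0.03, 0], "dr": [0, 0, 0]}, {"gripper": 1, "translation": [0.0027, 0.03, 0], "dr": [0, 0, 0]}, {"gripper": 1, "translation": [0.0027, 0.03, 0], "dr": [0, 0, 0]}, {"gripper": 1, "translation": [0.0027, 0.03, 0], "dr": [0, 0, 0]}, {"gripper": 1, "translation": [0.0027, 0.03, 0], "dr": [0, 0, 0]}, {"gripper": 1, "translation": [0.0027, 0.03, 0], "dr": [0, 0, 0]}])

```text
clock: 10.33
eef_pos: [514.4, -292.2, 80.7]
tcp_rot: [3.141, -0.001, -0.091]
contact_force: [-0.4, -5.1, 3.4]
opening: 0.004
```

Request:
jog_arm(deltas=[{"gripper": 1, "translation": [0.0018, 0.02, 0], "dr": [0, 0, 0]}, {"gripper": 1, "translation": [0.0018, 0.02, 0], "dr": [0, 0, 0]}, {"gripper": 1, "translation": [0.0018, 0.02, 0], "dr": [0, 0, 0]}, {"gripper": 1, "translation": [0.0018, 0.02, 0], "dr": [0, 0, 0]}, {"gripper": 1, "translation": [0.0018, 0.02, 0], "dr": [0, 0, 0]}, {"gripper": 1, "translation": [0, 0, 0], "dr": [0, 0, 0]}])

```text
clock: 10.83
eef_pos: [514.6, -281.4, 80.1]
tcp_rot: [-3.141, 0.0, -0.091]
contact_force: [0.7, -2.8, 1.3]
opening: -0.002
```

Request:
jog_arm(deltas=[{"gripper": 1, "translation": [0.0014, 0.015, 0], "dr": [0, 0, 0]}, {"gripper": 1, "translation": [0.0009, 0.01, 0], "dr": [0, 0, 0]}, {"gripper": 1, "translation": [0.0009, 0.01, 0], "dr": [0, 0, 0]}, {"gripper": 1, "translation": [0, 0, 0], "dr": [0, 0, 0]}])

```text
clock: 11.17
eef_pos: [514.9, -278.1, 80.2]
tcp_rot: [-3.141, 0.0, -0.091]
contact_force: [1.2, -2.9, 0.4]
opening: 0.001
```

Request:
jog_arm(deltas=[{"gripper": 1, "translation": [0.0009, 0.01, 0], "dr": [0, 0, 0]}, {"gripper": 1, "translation": [0.0009, 0.01, 0], "dr": [0, 0, 0]}, {"gripper": 1, "translation": [0.0009, 0.01, 0], "dr": [0, 0, 0]}, {"gripper": 1, "translation": [0, 0, 0], "dr": [0, 0, 0]}])

```text
clock: 11.5
eef_pos: [515.2, -275.1, 80.2]
tcp_rot: [-3.141, 0.0, -0.091]
contact_force: [1.1, -3.3, -0.5]
opening: -0.004
```

Request:
jog_arm(deltas=[{"gripper": 1, "translation": [0.0009, 0.01, 0], "dr": [0, 0, 0]}, {"gripper": 1, "translation": [0.0005, 0.005, 0], "dr": [0, 0, 0]}, {"gripper": 1, "translation": [0, 0, 0], "dr": [0, 0, 0]}])

```text
clock: 11.75
eef_pos: [515.3, -273.6, 80.2]
tcp_rot: [-3.141, 0.0, -0.091]
contact_force: [1.1, -1.9, -1.4]
opening: -0.001
```

Request:
jog_arm(deltas=[{"gripper": 1, "translation": [0.0005, 0.005, 0], "dr": [0, 0, 0]}, {"gripper": 1, "translation": [0.0005, 0.005, 0], "dr": [0, 0, 0]}, {"gripper": 1, "translation": [0, 0, 0], "dr": [0, 0, 0]}])

```text
clock: 12.0
eef_pos: [515.4, -272.7, 80.2]
tcp_rot: [-3.141, 0.0, -0.091]
contact_force: [0.8, -3.1, -1.8]
opening: -0.002
```

Request:
jog_arm(deltas=[{"gripper": 1, "translation": [0.0005, 0.005, 0], "dr": [0, 0, 0]}, {"gripper": 1, "translation": [0.0005, 0.005, 0], "dr": [0, 0, 0]}, {"gripper": 1, "translation": [0, 0, 0], "dr": [0, 0, 0]}])

```text
clock: 12.25
eef_pos: [515.5, -271.7, 80.2]
tcp_rot: [-3.141, 0.0, -0.091]
contact_force: [-0.0, -2.1, -1.3]
opening: -0.003
```

Request:
jog_arm(deltas=[{"gripper": 1, "translation": [0.0005, 0.005, 0], "dr": [0, 0, 0]}, {"gripper": 1, "translation": [0.0005, 0.005, 0], "dr": [0, 0, 0]}, {"gripper": 1, "translation": [0, 0, 0], "dr": [0, 0, 0]}])

```text
clock: 12.5
eef_pos: [515.6, -271.0, 80.2]
tcp_rot: [3.141, 0.0, -0.091]
contact_force: [-0.1, -4.3, -1.7]
opening: 0.0
```

Request:
jog_arm(deltas=[{"gripper": 1, "translation": [0.0005, 0.005, 0], "dr": [0, 0, 0]}, {"gripper": 1, "translation": [0.0005, 0.005, 0], "dr": [0, 0, 0]}, {"gripper": 1, "translation": [0, 0, 0], "dr": [0, 0, 0]}])

```text
clock: 12.75
eef_pos: [515.8, -270.8, 80.4]
tcp_rot: [3.14, -0.0, -0.091]
contact_force: [-0.8, -8.1, -1.5]
opening: 0.001
```

The force is rising and the motion has stalled. One more millimetre should confirm the hard stop.

Request:
jog_arm(deltas=[{"gripper": 1, "translation": [0.0005, 0.005, 0], "dr": [0, 0, 0]}, {"gripper": 1, "translation": [0.0005, 0.005, 0], "dr": [0, 0, 0]}, {"gripper": 1, "translation": [0, 0, 0], "dr": [0, 0, 0]}, {"gripper": 1, "translation": [0, 0, 0], "dr": [0, 0, 0]}])

```text
clock: 13.08
eef_pos: [516.0, -270.6, 80.6]
tcp_rot: [3.139, -0.001, -0.091]
contact_force: [-2.0, -12.8, -1.2]
opening: -0.004
```

The hard end is confirmed at 12.8 N. I'll back off, rise above the clamp arm and go over the gap in front of the latch.

Request:
jog_arm(deltas=[{"gripper": 1, "translation": [-0.0027, -0.03, 0], "dr": [0, 0, 0]}, {"gripper": 1, "translation": [-0.009, -0.1, 0], "dr": [0, 0, 0]}, {"gripper": 1, "translation": [-0.018, -0.2, 0], "dr": [0, 0, 0.002]}, {"gripper": 1, "translation": [0, 0, 0.15], "dr": [0, 0, 0]}, {"gripper": 1, "translation": [0, 0, 0.35], "dr": [0, 0, 0]}, {"gripper": 1, "translation": [0, 0, 0.4], "dr": [0, 0, 0]}, {"gripper": 1, "translation": [0, 0, 0.4], "dr": [0, 0, 0]}, {"gripper": 1, "translation": [0, 0, 0.35], "dr": [0, 0, 0]}, {"gripper": 1, "translation": [0, 0, 0], "dr": [0, 0, 0]}, {"gripper": 1, "translation": [0, 0, 0], "dr": [0, 0, 0]}])

```text
clock: 13.92
eef_pos: [514.0, -302.5, 247.8]
tcp_rot: [3.14, -0.004, -0.088]
contact_force: [0.3, 0.7, -0.1]
opening: 0.003
```

Request:
jog_arm(deltas=[{"gripper": 1, "translation": [0.1, 0.15, 0], "dr": [0, 0, 0]}, {"gripper": 1, "translation": [0.15, 0.25, 0], "dr": [0, 0, 0]}, {"gripper": 1, "translation": [0.2, 0.3, 0], "dr": [0, 0, 0]}, {"gripper": 1, "translation": [0.2, 0.3, 0], "dr": [0, 0, 0]}, {"gripper": 1, "translation": [0.15, 0.3, 0], "dr": [0, 0, 0]}, {"gripper": 1, "translation": [0, 0, 0], "dr": [0, 0, 0]}, {"gripper": 1, "translation": [0, 0, 0], "dr": [0, 0, 0]}, {"gripper": 1, "translation": [0, 0, 0], "dr": [0, 0, 0]}])

```text
clock: 14.58
eef_pos: [592.1, -171.8, 243.8]
tcp_rot: [-3.141, 0.003, -0.087]
contact_force: [-0.1, -0.3, 0.1]
opening: 0.005
```

```bash
python3 - <<'E'
from h import *
R=np.array([[.9959,.0907],[-.0907,.9959]]);t=np.array([519,-235.5])
s=r.sense();print("tcp fix",R.T@(s["eef_pos"][:2]-t),s["eef_pos"],s["tcp_rot"].round(3),s["contact_force"])
c=r.calibration("wrist");I=r.grab_frame("wrist");np.savez("w3.npz",m=c["mtx"],T=c["world_from_camera"])
b=r.grab_frame("side")[165:290,270:400]
A=np.zeros((600,800,3),np.uint8);A[:400,:640]=I;k=cv2.resize(b,(208,200));A[400:,:208]=k
d=r.grab_frame("scene")[140:265,265:395];A[400:,220:428]=cv2.resize(d,(208,200))
cv2.imwrite("pics/w3.png",A)
E
```

```text
tcp fix [67. 70.] [ 592.1 -171.8  243.8] [-3.1  0.  -0.1] [-0.1 -0.3  0.1]
```

View pics/w3.png

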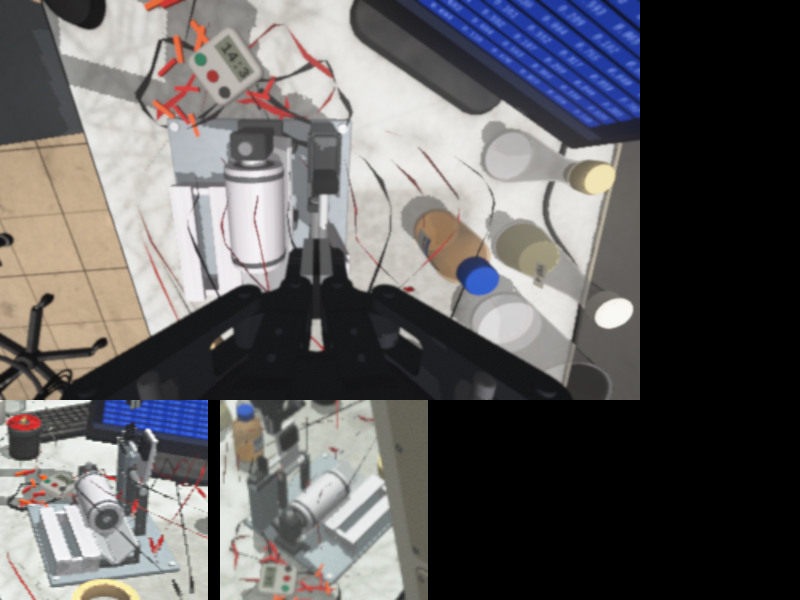

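The tube is now up against the stop disc at (250,158). The latch tab is the dark block at about columns 312-338, with its near edge at row 195, and the pin shows below it. I'll check the latch position.

```bash
python3 - <<'E'
from h import *
R=np.array([[.9959,.0907],[-.0907,.9959]]);t=np.array([519,-235.5]);c=load("w3.npz")
for u,v,z in((325,195,174),(312,195,174),(339,195,174),(325,170,174),(343,128,10),(174,127,10)):print(u,v,z,R.T@(onz(0,(u,v),z,c)[:2]-t))
T=c["world_from_camera"]
for f in((70,89,174),(70,101,174),(0,84,75)):
    w=np.r_[R@np.array(f[:2])+t,f[2]];p=c["mtx"]@(T[:3,:3].T@(w-T[:3,3]));print(f,p[:2]/p[2])
E
```

```text
325 195 174 [71.6 88.3]
312 195 174 [62.9 88.2]
339 195 174 [80.9 88.3]
325 170 174 [ 71.3 105.3]
343 128 10 [ 96.3 116.3]
174 127 10 [-100.   116.7]
(70, 89, 174) [322.7 193.9]
(70, 101, 174) [322.8 176.5]
(0, 84, 75) [249.9 167.5]
```

Request:
jog_arm(deltas=[{"gripper": 1, "translation": [0.028, -0.023, 0], "dr": [0, 0, 0]}, {"gripper": 1, "translation": [0, 0, -0.1], "dr": [0, 0, 0]}, {"gripper": 1, "translation": [0, 0, -0.15], "dr": [0, 0, 0]}, {"gripper": 1, "translation": [0, 0, -0.15], "dr": [0, 0, 0]}, {"gripper": 1, "translation": [0, 0, -0.12], "dr": [0, 0, 0]}, {"gripper": 1, "translation": [0, 0, -0.07], "dr": [0, 0, 0]}, {"gripper": 1, "translation": [0, 0, -0.03], "dr": [0, 0, 0]}, {"gripper": 1, "translation": [0, 0, 0], "dr": [0, 0, 0]}])

```text
clock: 15.4
eef_pos: [595.4, -174.3, 182.5]
tcp_rot: [-3.141, 0.001, -0.088]
contact_force: [-0.3, -0.3, -0.5]
opening: 0.0
```

Request:
jog_arm(deltas=[{"gripper": 1, "translation": [0.0023, 0.025, 0], "dr": [0, 0, 0]}, {"gripper": 1, "translation": [0.0023, 0.025, 0], "dr": [0, 0, 0]}, {"gripper": 1, "translation": [0.0023, 0.025, 0], "dr": [0, 0, 0]}, {"gripper": 1, "translation": [0.0023, 0.025, 0], "dr": [0, 0, 0]}, {"gripper": 1, "translation": [0.0023, 0.025, 0], "dr": [0, 0, 0]}, {"gripper": 1, "translation": [0.0023, 0.025, 0], "dr": [0, 0, 0]}, {"gripper": 1, "translation": [0.0023, 0.025, 0], "dr": [0, 0, 0]}, {"gripper": 1, "translation": [0.0023, 0.025, 0], "dr": [0, 0, 0]}, {"gripper": 1, "translation": [0.0023, 0.025, 0], "dr": [0, 0, 0]}])

```text
clock: 16.15
eef_pos: [598.2, -151.9, 183.9]
tcp_rot: [3.141, -0.001, -0.088]
contact_force: [1.1, -1.1, 0.2]
opening: 0.002
```

Request:
jog_arm(deltas=[{"gripper": 1, "translation": [0.0018, 0.02, 0], "dr": [0, 0, 0]}, {"gripper": 1, "translation": [0.0018, 0.02, 0], "dr": [0, 0, 0]}, {"gripper": 1, "translation": [0.0009, 0.01, 0], "dr": [0, 0, 0]}, {"gripper": 1, "translation": [0, 0, 0], "dr": [0, 0, 0]}])

```text
clock: 16.48
eef_pos: [598.3, -146.2, 183.3]
tcp_rot: [-3.141, 0.0, -0.088]
contact_force: [0.2, -0.5, -0.1]
opening: -0.003
```

Request:
jog_arm(deltas=[{"gripper": 1, "translation": [0.0009, 0.01, 0], "dr": [0, 0, 0]}, {"gripper": 1, "translation": [0.0009, 0.01, 0], "dr": [0, 0, 0]}, {"gripper": 1, "translation": [0, 0, 0], "dr": [0, 0, 0]}])

```text
clock: 16.73
eef_pos: [598.4, -144.5, 183.2]
tcp_rot: [-3.141, 0.0, -0.088]
contact_force: [0.1, 0.1, 0.6]
opening: 0.001
```

Request:
jog_arm(deltas=[{"gripper": 1, "translation": [0.0009, 0.01, 0], "dr": [0, 0, 0]}, {"gripper": 1, "translation": [0.0009, 0.01, 0], "dr": [0, 0, 0]}, {"gripper": 1, "translation": [0, 0, 0], "dr": [0, 0, 0]}])

```text
clock: 16.98
eef_pos: [598.4, -143.7, 183.2]
tcp_rot: [3.14, 0.0, -0.088]
contact_force: [-1.3, -7.3, 0.2]
opening: -0.004
```

Request:
jog_arm(deltas=[{"gripper": 1, "translation": [-0.002, -0.02, 0], "dr": [0, 0, 0]}, {"gripper": 1, "translation": [-0.005, -0.05, 0], "dr": [0, 0, 0]}, {"gripper": 1, "translation": [0, 0, 0.1], "dr": [0, 0, 0]}, {"gripper": 1, "translation": [0, 0, 0.3], "dr": [0, 0, 0]}, {"gripper": 1, "translation": [0, 0, 0.4], "dr": [0, 0, 0]}, {"gripper": 1, "translation": [0, 0, 0.3], "dr": [0, 0, 0]}, {"gripper": 1, "translation": [-0.3, -0.25, 0], "dr": [0, 0, 0]}, {"gripper": 1, "translation": [-0.3, -0.25, 0], "dr": [0, 0, 0]}, {"gripper": 1, "translation": [-0.2, -0.15, 0], "dr": [0, 0, 0]}, {"gripper": 1, "translation": [0, 0, 0], "dr": [0, 0, 0]}, {"gripper": 1, "translation": [0, 0, 0], "dr": [0, 0, 0]}, {"gripper": 1, "translation": [0, 0, 0], "dr": [0, 0, 0]}])

```text
clock: 17.98
eef_pos: [518.5, -214.6, 294.0]
tcp_rot: [-3.141, -0.001, -0.089]
contact_force: [0.5, 0.4, -0.2]
opening: -0.002
```

```bash
python3 - <<'E'
from h import *
s=r.sense();print(s["clock"],s["eef_pos"],s["contact_force"])
c=r.calibration("wrist");I=r.grab_frame("wrist");np.savez("w4.npz",m=c["mtx"],T=c["world_from_camera"])
b=r.grab_frame("side")[165:290,270:400];d=r.grab_frame("scene")[140:265,265:395]
A=np.zeros((600,800,3),np.uint8);A[:300,:480]=cv2.resize(I,(480,300))
k=lambda i:cv2.resize(i,(312,300),interpolation=cv2.INTER_CUBIC)
A[300:,:312]=k(b);A[300:,400:712]=k(d)
cv2.imwrite("pics/w4.png",A)
E
```

```text
17.9833 [ 518.5 -214.6  294. ] [ 0.5  0.4 -0.2]
```

View pics/w4.png

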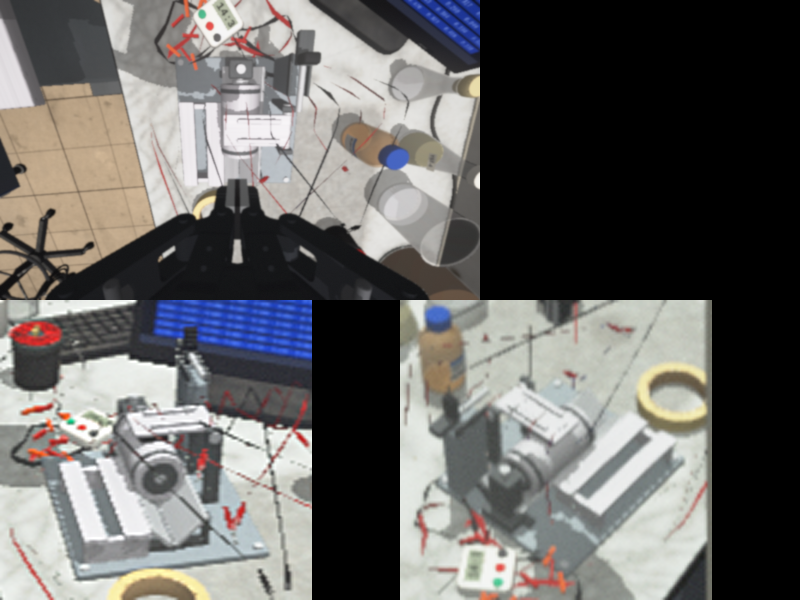

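The clamp arm is lying across the tube at (260,130) in the wrist view. The tube is up against the stop, the latch is at its +y end, and the timer, tape and cell haven't moved. I'll let it settle briefly and hand in.

Request:
jog_arm(deltas=[{"gripper": 1, "translation": [-0.1, -0.1, 0.05], "dr": [0, 0, 0]}, {"gripper": 1, "translation": [0, 0, 0], "dr": [0, 0, 0]}, {"gripper": 1, "translation": [0, 0, 0], "dr": [0, 0, 0]}, {"gripper": 1, "translation": [0, 0, 0], "dr": [0, 0, 0]}, {"gripper": 1, "translation": [0, 0, 0], "dr": [0, 0, 0]}, {"gripper": 1, "translation": [0, 0, 0], "dr": [0, 0, 0]}])

```text
clock: 18.63
eef_pos: [508.0, -224.5, 298.2]
tcp_rot: [-3.141, 0.0, -0.088]
contact_force: [-0.7, 0.6, -0.9]
opening: 0.001
```

```bash
python3 - <<'E'
from h import *
R=np.array([[.9959,.0907],[-.0907,.9959]]);t=np.array([519,-235.5])
for f,p in(("w3.npz",(257,265)),("w3.npz",(253,180)),("w4.npz",(317,203)),("w4.npz",(321,119))):
    print(f,p,R.T@(onz(0,p,92,load(f))[:2]-t))
s=r.sense();print(s["clock"],s["contact_force"],s["qvel"]);print(r.sign_off())
E
```

```text
w3.npz (257, 265) [  4.5 -15.5]
w3.npz (253, 180) [ 6.1 75.9]
w4.npz (317, 203) [ -2.1 -14.2]
w4.npz (321, 119) [ 1.8 79.2]
18.6333 [-0.7  0.6 -0.9] [ 0.  0. -0. -0.  0. -0.]
the job is handed in; nothing more can be done
None
```

The job is done and handed in at 18.6 s. The tube is seated in the V and against the end stop, and the clamp arm is down on it.

- **Rolling:** I rolled the tube off the deck by pushing it from behind; the highest reading in this step was about 10 N. The first push left it on the deck's inner strip, so I pushed it a little further and it dropped in. The wrist camera then put its axis at x of about 0.5 mm and z of about 62 mm, apart from one row that read 59 mm.
- **Sliding:** I slid it towards the stop with about 2 to 5 N. The force then climbed to 12.8 N with almost no further movement, which I took as the plunger's hard end. This was before I touched the latch.
- **Latch:** I pushed the tab about 21 mm and felt a rise of force at the end, then backed off and lifted clear. While the tab was moving, the force read only about 1 N at the checks, below the 3 to 7 N given. The last pictures still show the latch at its end.

**Last checks:**
- The last pictures show the clamp arm across the tube, and the timer, tape and cell look undisturbed.
- The tube's bands were at about -15 and 76 mm before the clamp closed, and about -14 and 79 mm after. Those are rough readings but agree with the tube staying at the stop.
- I did not read the plunger, latch or clamp positions directly; they rest on force and pictures.
- At hand-in the arm was still, touching nothing.

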